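# Start the fluorescence rig: burner first, camera last

## Task

Start the fluorescence rig in the order that keeps the ignition pulse away from the camera: with the fingertips press the green rocker of the burner supply to on, then hold its red ignition button down for at least a second and let it come back up, and only after that press the blue rocker of the small camera power box to on. Only press: do not lift, carry or shove the camera box or anything else on the bench, and leave the stage warmer's orange rocker on as it is.

Things in the scene. Friction and masses are not known exactly. Their poses are not given: they have to be found in the camera images.
- burner_supply: White desktop power supply, fixed, 260 mm deep (x), 180 wide (y). Origin: centre of underside; front faces its -x. Grey panel slopes up from the front edge (62 mm high) at 0.26 rad over the front 130 mm, normal (-0.257, 0, 0.966) in this frame; flat top behind, 97 mm high. Green rocker at the panel's +y side, red button in a flat steel ring at its -y side, 90 mm apart.
- burner_power (a joint): Green: 24 x 36 mm V-faced rocker, long along the box's x; rad: -0.2 off, +0.2 on. Starts off. Pivot along y, 5 mm above the panel. For on, press the half away from the front (+x, white bar), which stands up at the start; about 3 N at its end moves it, and it stays where it is left. Fully on, that half lies parallel to the panel, 5 mm above it, and the other half stands up.
- burner_power_on_end (a point): Point on the face of the green rocker's on half, 12 mm from the pivot; moves with the rocker and sinks about 5 mm along the panel's normal as it goes on.
- ignition (a joint): Red spring push button, 26 mm diameter, in m: 0 up, 0.005 fully down, moving along the panel's normal. 1 N starts it, 3.5 N takes it fully down; pressed means beyond 0.003. Springs back when let go. Its top is 10.5 mm above the panel when up.
- ignition_top (a point): Centre of the red button's top face, moves with it; z axis along the panel's normal, outward.
- camera_box: Loose grey metal box with black ends, about 0.75 kg on rubber feet, 130 mm long (its x), 66 mm wide (its y), top face 40 mm above the bench. Origin: centre of the underside. The blue rocker is on top, pivot at x = +15 mm, y = 0, z = 45 mm.
- camera_power (a joint): Blue rocker on top of the camera box: 24 x 36 mm V-faced rocker, long along the box's x; rad: -0.2 off, +0.2 on. Starts off. Works as the green one but on a level face: press down the half towards the box's +x (with a white bar), which stands up at the start.
- camera_power_on_end (a point): Point on the face of the blue rocker's on half, 12 mm from the pivot; moves with the rocker (sinks about 5 mm as it goes on).
- stage_warmer: White controller of the heated microscope stage, fixed, 200 mm deep (x), 150 mm wide (y), sloping dark front panel like the burner supply's (56 mm high at the front, 15 degrees over 110 mm), flat top 85 mm high behind. Origin: centre of the underside. Already running.
- warmer_power (a joint): Orange rocker of the stage warmer, at the +y side of its panel: 24 x 36 mm V-faced rocker, long along the box's x; rad: -0.2 off, +0.2 on. Starts on and must stay on.
- oil_bottle: Amber dropper bottle, 28 mm diameter, 62 mm high, standing loose on the bench. Origin: centre of the underside.
- culture_dish: Clear culture dish, 58 mm diameter, 16 mm high, lying loose on the stage warmer's flat top. Origin: centre of the underside.
- objective_case: Black cylindrical objective case, 42 mm diameter, 54 mm high, standing loose on the burner supply's flat top. Origin: centre of the underside.
- mouse: Dark computer mouse, 105 x 58 x 35 mm, loose. Origin: centre of the underside.
- tube_rack: Blue tube rack, 70 x 160 x 45 mm, with capped tubes up to 80 mm, loose. Origin: centre of the underside.
- marker: White and blue marker pen, 135 mm long along its x, 13 mm thick, lying loose. Origin: underside, near the middle of its length.
- slide_box: Green slide box, 87 x 102 x 35 mm, loose. Origin: centre of the underside.
Not all that is in view belongs to the job. Of the things like the camera_box, leave any that is brown, pink or yellow; of the rest the larger one is meant.

How it is judged:
By the outcome, as a careful person would: the job done as asked, in the order asked, and still so for the second after the job is handed in, with the robot touching nothing.
It also fails if it takes over 54 s, if anything falls off the work surface, if the arm or the gripper's body presses on something with over 40 N, if the wrist force passes 120 N, or if a joint passes its speed limit or range.

## Robot

A 7-joint arm with a two-finger parallel gripper is mounted at the origin on the work surface. World frame = base frame: x ahead of the robot, y to its left, z up, the work surface at z = 0. Lengths are in m, angles in rad, forces in N, time in s.
With the tool pointing down it reaches from about 0.35 to 0.9 m from the base axis. Payload 8.1 kg.
Tool frame: the origin (TCP) lies on the centre line of the jaws, within the pads' length; the fingertips stand 19 mm ahead of it and the grasp point (between the pads) is the TCP (arm.tip_reach is the distance from the TCP to the fingertips, in m); z points along the fingers, y is the line along which they close (so a half turn about z gives the same grasp; the last joint's range is limited). The gripper opens to 92 mm and grips with 3 to 60 N. Pads are 19 mm wide; open, the fingers measure 130 mm over their backs; the gripper's body (75 mm by 190 mm) begins 47 mm behind the grasp point.
Start: joints at [-1.288, 0.434, 0.025, 1.573, -0.012, 1.134, -0.075], TCP at [0.235, 0.579, 0.246] pointing down, gripper open.
Joint ranges: [-2.62, 2.62], [-0.44, 2.09], [-1.27, 1.32], [0.08, 2.57], [-1.32, 4.46], [0.12, 2], [-2.74, 2.74]. Speed limits (rad/s): [2.22, 2.22, 3.01, 3.01, 3.14, 3.14, 3.14].

## Interface

Orientations are given as a rotation vector (axis times angle).
In Python, from cell import arm gives the robot as it stands.
- The arm moves only by the tool arm_command, never from a script. Its argument "targets" is a list that holds one entry, the list of rows, each a list of 6 numbers: the shift along the tool's x, y, z in m, then the turn, a rotation vector about the tool's x, y, z in rad. A call has 1 to 10 rows; each row shifts and turns the commanded pose from where the row before left it, along the tool's axes as they then stand; what a row does not reach is not made up. A row lasts 1/8 s, in which the tool goes at most 62.5 mm and 10.7 degrees, less where a joint would pass 70% of its speed; a pose out of reach is approached as far as the arm can. A call with a gripper value outside its range is refused whole. "jaw" is the finger opening in m, from 0 to 0.0918, set as the call begins (left out, the last holds). The fingers move at their own pace and stop on an object; "newtons" is the grip in N (left out, the last holds). Time passes only in rows, so rows that do not move let the fingers close. It gives the time, the measured TCP pose, the force, the opening and the grip force at its end, in the units of the state.
- arm.observe(): the state, without advancing time (a new reading comes with each control period).
- arm.get_image(name): name is "scene" or "side" or "wrist"; returns a dict with "pixels" (400x640x3 uint8, red, green, blue), "z_map" (400x640 float32, m along the optical axis (not along the pixel's ray), 0 where there is no reading), "fx", "fy", "cx", "cy" (pixels), "xyz" and "rotation" of the camera in the world; the wrist camera has in their place "T_tool_cam" (4x4, takes a point from camera to tool coordinates, whose origin is the TCP and whose axes are the flange's). Camera axes: x right, y down, z forward; pixel columns grow to the right and rows downward; lengths in m; the calibration is good to about 2 mm. A picture is of the moment at which its call begins: read the wrist's pose just before it.
- arm.sign_off(): hands the job in; it is judged then, once.
The state is a dict: "clock": time; "joints": joint angles; "dq": joint speeds; "joint_efforts": joint torques, N m; "position": TCP position; "ee_rot": TCP orientation; "force": force on the tool from outside, world axes, zero at the start; "ft_torque": the same for the moment, N m; "width": opening from 0.0 (shut) to 1.0 (fully open); "gripper_force": force on a finger pad.
Only numpy, scipy, OpenCV 4.12 (cv2) and the standard library are available. Lean on these libraries where they do the work, as an engineer would, in place of code of your own. Each camera call takes 0.05 s, during which the arm holds its last target. There are 200 camera calls.

## Working session

There is one attempt and no reset: what is moved stays moved. The work goes in short steps, Python scripts to look and compute and a tool call to move; the robot and the scene stay as the last step left them, time stands still between calls to the robot, and variables do not carry over. Pictures are saved under pics/ and viewed, at most 10 in all, crops included, and the job is handed in when it is done.

Besides the shell and the picture viewer there is one more tool, called after ">>>" in YAML: its name, and indented under it one key for each argument. arm_command: Moves the arm, as the interface text tells. Its arguments: {"type":"object","properties":{"targets":{"type":"array","items":{"type":"array","items":{"type":"array","items":{"type":"number"}}}},"jaw":{"type":"number"},"newtons":{"type":"number"}},"required":["targets"]}

```bash
mkdir -p pics
cat > h.py <<'E'
import numpy as np, cv2
from scipy.spatial.transform import Rotation as R
from cell import arm
def shot(name,fn=None):
    s=arm.observe(); im=arm.get_image(name)
    if fn: cv2.imwrite(fn,cv2.cvtColor(im["pixels"],cv2.COLOR_RGB2BGR))
    if "T_tool_cam" in im:
        T=np.eye(4);T[:3,:3]=R.from_rotvec(s["ee_rot"]).as_matrix() if np.size(s["ee_rot"])==3 else np.array(s["ee_rot"]);T[:3,3]=s["position"]
        im["T"]=T@np.array(im["T_tool_cam"])
    else:
        T=np.eye(4);r=np.array(im["rotation"]);T[:3,:3]=r if r.shape==(3,3) else R.from_rotvec(r).as_matrix();T[:3,3]=im["xyz"];im["T"]=T
    return im
def cloud(im):
    z=im["z_map"];v,u=np.mgrid[:400,:640]
    P=np.stack([(u-im["cx"])/im["fx"]*z,(v-im["cy"])/im["fy"]*z,z],-1)
    return P@im["T"][:3,:3].T+im["T"][:3,3]
E
python3 - <<'E'
from h import *
s=arm.observe();print({k:np.round(v,3) for k,v in s.items()}, arm.tip_reach)
for n in("scene","side"):
    im=shot(n,f"pics/{n}0.png");print(n,im["rotation"],im["xyz"],im["fx"])
    np.savez(f"{n}0.npz",c=cloud(im),p=im["pixels"],z=im["z_map"])
E
```

```text
{'clock': np.float64(0.0), 'joints': array([-1.288,  0.435,  0.025,  1.574, -0.012,  1.134, -0.075]), 'dq': array([ 0.   , -0.001,  0.   , -0.001,  0.002,  0.001, -0.001]), 'joint_efforts': array([-1.0000e-03, -6.6785e+01,  9.8500e-01, -3.1448e+01, -6.0000e-02,
        4.3000e-02,  0.0000e+00]), 'position': array([0.235, 0.579, 0.245]), 'ee_rot': array([-6.020e-01, -3.083e+00,  2.000e-03]), 'force': array([-0.579,  0.183,  0.393]), 'ft_torque': array([ 0.032,  0.016, -0.029]), 'gripper_force': np.float64(0.0), 'width': np.float64(0.999)} 0.019
scene [-1.80953025 -1.44560234  0.70755077] [ 1.55331014 -0.25878411  0.9173503 ] 442.92331099618553
side [-2.07392446  0.16074695 -0.06725494] [ 0.34762094 -1.05439152  0.67831983] 366.87791461329374
```

View pics/scene0.png

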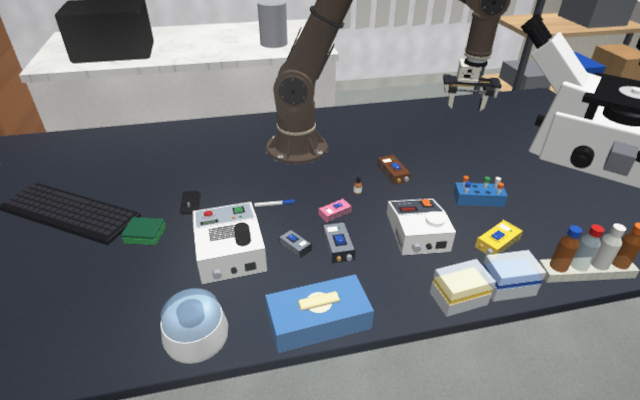

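View pics/side0.png

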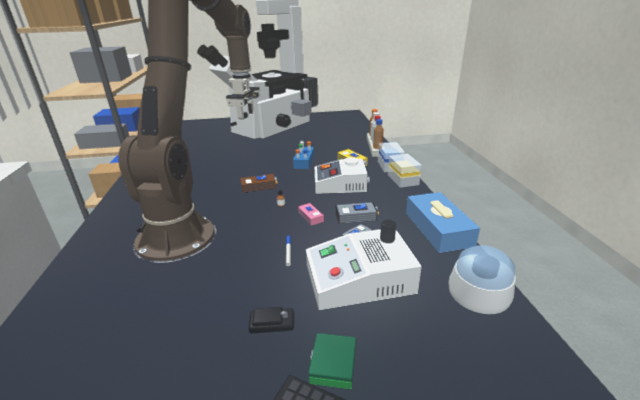

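Candidates like the camera box in the scene view: brown (394,168), pink (335,210), yellow (499,237), small grey (295,242) and large grey (340,241). The large grey one fits, since the coloured ones are excluded and it is bigger than the other grey one. The green rocker is at (238,210) and the red button at (208,213). I'll measure these and confirm with a crop.

Run:
```python
from h import *
def fit(c,m,lab):
    P=c[m&(np.abs(c).max(-1)<3)];P=P[np.isfinite(P).all(1)]
    if len(P)<3: print(lab,len(P));return
    (ce,sz,an)=cv2.minAreaRect((P[:,:2]*1000).astype(np.float32))
    print(lab,len(P),"med",np.median(P,0).round(4),"rect",np.round(ce,1),np.round(sz,1),round(an,1),"z",np.percentile(P[:,2],[5,50,95]).round(4))
for n,rois in(("scene",dict(green=(200,225,225,250),red=(200,225,195,220),blue=(225,260,322,358),sblue=(228,258,278,315),warm=(195,210,415,440))),
  ("side",dict(green=(240,262,310,345),red=(260,285,322,350),blue=(200,222,336,380)))):
    d=np.load(f"{n}0.npz");c=d["c"];hsv=cv2.cvtColor(d["p"],cv2.COLOR_RGB2HSV)
    H,S,V=[hsv[...,i].astype(int) for i in range(3)]
    for k,(a,b,e,f) in rois.items():
        r=np.zeros((400,640),bool);r[a:b,e:f]=1
        col={"g":(H>45)&(H<85),"r":(H<8)|(H>172),"b":(H>100)&(H<130),"s":(H>100)&(H<130),"w":(H>5)&(H<18)}[k[0]]
        fit(c,r&col&(S>130)&(V>60),n+" "+k)
d=np.load("scene0.npz");c=d["c"]
def reg(lab,a,b,e,f,z0,z1):
    r=np.zeros((400,640),bool);r[a:b,e:f]=1
    fit(c,r&(c[...,2]>z0)&(c[...,2]<z1),lab)
reg("cam box top",215,265,316,362,.033,.043)
reg("cam box all",215,265,316,362,.012,.07)
reg("small top",225,262,276,316,.02,.07)
reg("supply top",190,280,190,270,.090,.102)
reg("supply all",190,280,190,270,.02,.105)
reg("warmer all",190,260,380,458,.015,.09)
p=d["p"][185:285,185:375][...,::-1]
s=np.load("side0.npz")["p"][185:305,290:430][...,::-1]
a=cv2.resize(p,(760,400),interpolation=cv2.INTER_CUBIC);cv2.imwrite("pics/c1.png",a)
cv2.imwrite("pics/c2.png",cv2.resize(s,(700,600),interpolation=cv2.INTER_CUBIC))
```

```text
scene green 14 med [ 0.4602 -0.2638  0.0803] rect [ 464.  -263.8] [15.2 34.9] 88.1 z [0.0757 0.0803 0.0924]
scene red 31 med [ 0.4757 -0.3515  0.0866] rect [ 470.8 -353.6] [23.8 21.5] 19.1 z [0.083  0.0866 0.0903]
scene blue 81 med [0.623  0.0149 0.0453] rect [622.4  16.7] [44.1 26.9] 1.7 z [0.0416 0.0453 0.0503]
scene sblue 36 med [ 0.573  -0.1157  0.032 ] rect [ 570.  -117.4] [33.6 18.5] 24.1 z [0.0279 0.032  0.035 ]
scene warm 49 med [0.5459 0.317  0.0731] rect [538.7 319.8] [24.5 61.5] 81.8 z [0.0687 0.0731 0.0772]
side green 3 med [ 0.473  -0.2715  0.0862] rect [ 469.6 -272.8] [12.2  1.4] 18.7 z [0.0813 0.0862 0.0893]
side red 47 med [ 0.4679 -0.355   0.0844] rect [ 467.8 -354.9] [22.7 17.4] 80.4 z [0.0823 0.0844 0.0866]
side blue 40 med [0.6201 0.0118 0.0439] rect [ 494.7 -514.6] [1118.3   34.5] 76.5 z [0.0399 0.0439 0.0819]
cam box top 622 med [0.6132 0.0146 0.0396] rect [608.6  16.8] [ 67.9 142.3] 88.4 z [0.0356 0.0396 0.0424]
cam box all 970 med [0.6251 0.0133 0.0391] rect [578.4  17.7] [ 69.1 220.6] 88.7 z [0.0177 0.0391 0.0453]
small top 400 med [ 0.5881 -0.1101  0.028 ] rect [ 582.8 -108.8] [98.1 50.2] 31.6 z [0.022  0.028  0.0328]
supply top 2191 med [ 0.6113 -0.3121  0.0964] rect [ 578.7 -299.8] [199.5 180.5] 2.9 z [0.0919 0.0964 0.0994]
supply all 4400 med [ 0.6253 -0.3098  0.0902] rect [ 473.3 -309. ] [436.4 188.1] 5.4 z [0.0305 0.0902 0.0987]
warmer all 2688 med [0.6628 0.2526 0.0726] rect [571.  333.4] [263.3 306.5] 83.5 z [0.0233 0.0726 0.0863]
```

View pics/c1.png

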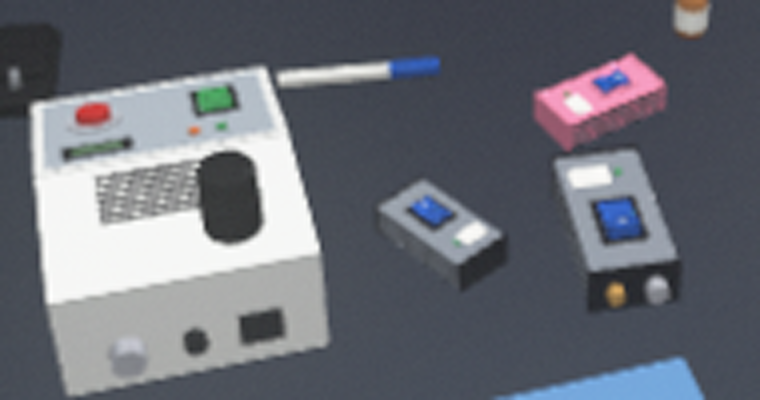

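The crop confirms it: the large grey box with the black end at scene (340,241) has its label toward the robot and the blue rocker toward +x, and the smaller grey one is a decoy. I'll move over the boxes with the jaws shut and look with the wrist camera on the way.

>>> arm_command:
  targets:
    - [[-0.03, 0, 0, 0, 0, -0.155], [-0.04, -0.02, 0, 0, 0, -0.155], [-0.04, -0.03, 0, 0, 0, -0.155], [-0.04, -0.04, 0, 0, 0, 0], [-0.04, -0.045, 0, 0, 0, 0], [-0.03, -0.055, 0, 0, 0, 0], [-0.02, -0.055, 0, 0, 0, 0], [-0.02, -0.055, 0, 0, 0, 0], [0, -0.055, 0, 0, 0, 0], [0, -0.055, 0, 0, 0, 0]]
  jaw: 0
  newtons: 20

```text
clock: 1.35
position: [0.5128, 0.1573, 0.2454]
ee_rot: [0.124, -3.139, 0.0]
force: [0.8, 0.5, 1.3]
width: 0.008
gripper_force: 0.0
```

>>> arm_command:
  targets:
    - [[0, -0.055, 0, 0, 0, 0], [0, -0.055, 0, 0, 0, 0], [0, 0, 0, 0, 0, 0]]

```text
clock: 1.72
position: [0.5215, 0.0443, 0.2456]
ee_rot: [0.112, -3.139, 0.003]
force: [-0.2, 0.2, -0.2]
width: 0.005
gripper_force: 0.0
```

Run:
```python
from h import *
s=arm.observe();print(s["clock"],s["position"],s["ee_rot"],s["joints"].round(2) if hasattr(s["joints"],'round') else s["joints"])
im=shot("wrist","pics/w1.png");print(im["T"].round(3),im["fx"]);np.savez("w1.npz",c=cloud(im),p=im["pixels"])
```

```text
1.725 [0.5215464  0.04425361 0.24563732] [ 0.11179327 -3.13921369  0.00326355] [-0.28  0.27  0.12  1.83 -0.03  1.05  1.49]
[[-0.071  0.965  0.251  0.453]
 [ 0.997  0.069  0.016  0.04 ]
 [-0.002  0.252 -0.968  0.385]
 [ 0.     0.     0.     1.   ]] 298.39014424064555
```

View pics/w1.png

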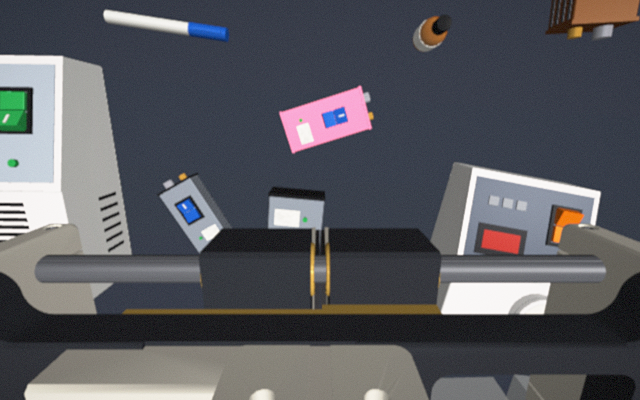

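The wrist view shows the camera box at (297,210), partly hidden by the gripper, with the green rocker at (14,110). I'll back off in x to see the rockers clearly.

>>> arm_command:
  targets:
    - [[0.05, 0, 0, 0, 0, 0], [0.05, 0, 0, 0, 0, 0], [0.02, 0, 0, 0, 0, 0], [0, 0, 0, 0, 0, 0]]

```text
clock: 2.28
position: [0.4008, 0.0413, 0.2458]
ee_rot: [0.128, -3.139, -0.001]
force: [0.7, -0.5, -0.3]
width: 0.005
gripper_force: 0.0
```

Run:
```python
from h import *
im=shot("wrist","pics/w2.png");np.savez("w2.npz",c=cloud(im),p=im["pixels"],T=im["T"])
```

>>> arm_command:
  targets:
    - [[0.0, -0.05, 0, 0, 0, 0], [0, -0.055, 0, 0, 0, 0], [0, -0.055, 0, 0, 0, 0], [0, -0.055, 0, 0, 0, 0], [0, -0.055, 0, 0, 0, 0], [0, -0.055, 0, 0, 0, 0], [0, 0, 0, 0, 0, 0]]

```text
clock: 3.2
position: [0.4283, -0.2885, 0.2455]
ee_rot: [0.116, -3.139, 0.005]
force: [0.1, 1.3, 1.0]
width: 0.005
gripper_force: 0.0
```

Run:
```python
from h import *
im=shot("wrist","pics/w3.png");np.savez("w3.npz",c=cloud(im),p=im["pixels"],T=im["T"])
print(arm.observe()["clock"],arm.observe()["position"])
a=cv2.imread("pics/w2.png");b=cv2.imread("pics/w3.png")
cv2.imwrite("pics/w23.png",np.vstack([a[:300],b[:300]]))
```

```text
3.25 [ 0.42846193 -0.28583829  0.24519494]
```

View pics/w23.png

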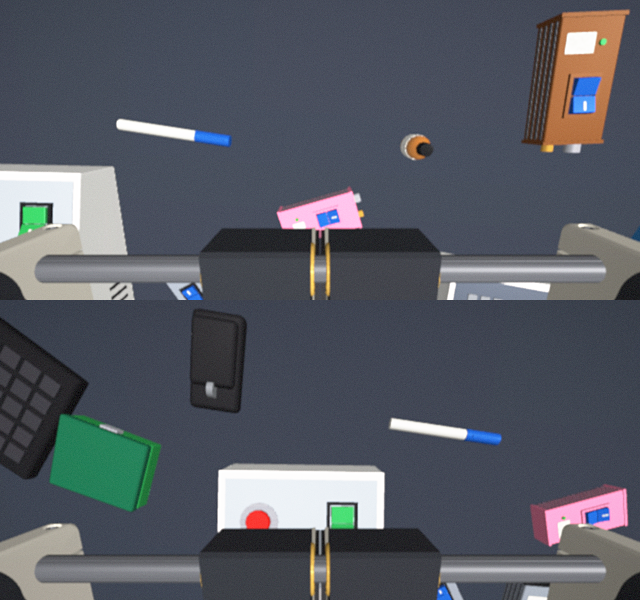

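The view reaches toward the robot, so I need more x, not less. Red is at (258,220) and green at (342,215), both half hidden. Moving forward 90 mm.

>>> arm_command:
  targets:
    - [[-0.045, 0, 0, 0, 0, 0], [-0.045, 0, 0, 0, 0, 0], [-0.01, 0, 0, 0, 0, 0], [0, 0, 0, 0, 0, 0], [0, 0, 0, 0, 0, 0]]

```text
clock: 3.88
position: [0.5263, -0.2759, 0.2457]
ee_rot: [0.124, -3.138, -0.0]
force: [-0.2, 0.2, -0.4]
width: 0.006
gripper_force: 0.0
```

Run:
```python
from h import *
im=shot("wrist","pics/w4.png");c=cloud(im);p=im["pixels"];np.savez("w4.npz",c=c,p=p,T=im["T"])
s=arm.observe();print(s["clock"],s["position"],s["ee_rot"])
hsv=cv2.cvtColor(p,cv2.COLOR_RGB2HSV);H,S,V=[hsv[...,i].astype(int) for i in range(3)]
r=np.zeros((400,640),bool);r[20:225,200:420]=1
for k,m in(("green",(H>45)&(H<85)&(S>130)&(V>60)),("red",((H<8)|(H>172))&(S>130)&(V>60))):
    m=(m&r).astype(np.uint8);n,l,st,ce=cv2.connectedComponentsWithStats(m)
    for i in range(1,n):
        if st[i,4]>20:
            P=c[l==i];P=P[P[:,2]>.03]
            rect=cv2.minAreaRect((P[:,:2]*1000).astype(np.float32))
            print(k,st[i],ce[i].round(1),"mean",P.mean(0).round(4),"rect",np.round(rect[0],1),np.round(rect[1],1),round(rect[2],1),"zpc",np.percentile(P[:,2],[2,50,98]).round(4))
# panel plane: grey/white pixels on the slope
g=r&(S<60)&(V>120)&(c[...,2]>.06)&(c[...,2]<.092)
P=c[g];ok=np.ones(len(P),bool)
for _ in range(8):
    A=np.c_[P[:,:2],np.ones(len(P))];x=np.linalg.lstsq(A[ok],P[ok,2],rcond=None)[0];ok=abs(A@x-P[:,2])<.002
n=np.r_[-x[:2],1];n/=np.linalg.norm(n);print("plane",x.round(4),"n",n.round(4),ok.sum(),len(P),"yaw",np.degrees(np.arctan2(-n[1],-n[0])).round(2))
a=p[20:235,180:440][...,::-1];cv2.imwrite("pics/w4c.png",cv2.resize(a,(716,592),interpolation=cv2.INTER_CUBIC))
```

```text
3.925 [ 0.52629094 -0.27607945  0.24585224] [ 1.22913982e-01 -3.13886058e+00 -2.21331695e-04]
green [327 110  25  40 893] [338.3 129.3] mean [ 0.4628 -0.2622  0.0837] rect [ 463.6 -265. ] [38.4 30.6] 6.8 zpc [0.0761 0.0819 0.092 ]
green [334 178   7   7  33] [337.1 180.9] mean [ 0.5125 -0.2592  0.0936] rect [ 512.5 -259.4] [5.7 5.6] 46.2 zpc [0.0922 0.0936 0.0947]
red [234 113  26  26 538] [246.5 125.7] mean [ 0.4664 -0.3511  0.0882] rect [ 464.3 -322.4] [23.8 83.5] 4.2 zpc [0.0832 0.0865 0.0898]
plane [ 0.2655  0.0154 -0.042 ] n [-0.2566 -0.0149  0.9664] 16628 17505 yaw 3.33
```

View pics/w4c.png

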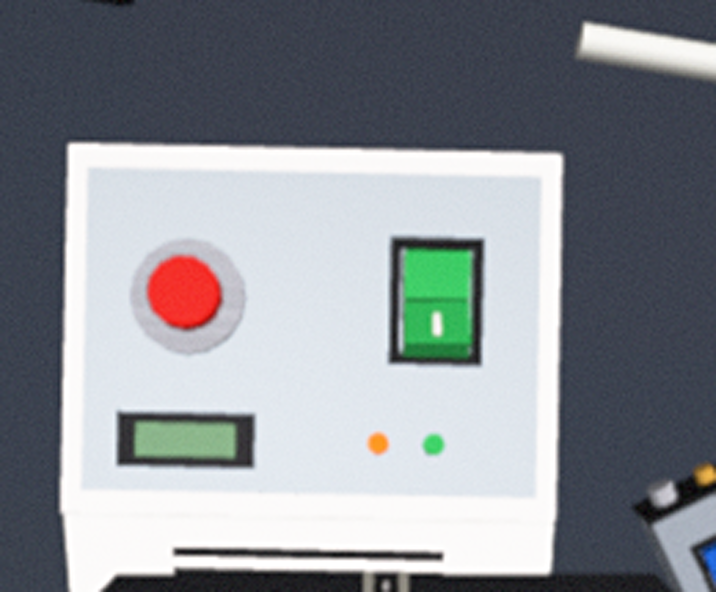

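Green pivot fold is at full-image pixel (338.7,128.9), white bar on the +x half, red button centre (246.5,125.7). Next I compute the hover deltas by casting rays onto the panel plane.

```bash
cat >> h.py <<'E'
def ray(T,im,u,v,n,d):   # hit n.p=d
    q=T[:3,:3]@np.array([(u-im["cx"])/im["fx"],(v-im["cy"])/im["fy"],1]);o=T[:3,3]
    return o+q*(d-n@o)/(n@q)
def frame(n,yaw):
    bx=np.array([np.cos(yaw),np.sin(yaw),0]);bx-=n*(n@bx);bx/=np.linalg.norm(bx)
    return np.c_[-bx,np.cross(-n,-bx),-n],bx
def delta(tip,Rt):
    s=arm.observe();R0=R.from_rotvec(s["ee_rot"]).as_matrix();tcp=tip-Rt[:,2]*.019
    rv=R.from_matrix(R0.T@Rt).as_rotvec();d=tcp-np.array(s["position"])
    print("t",round(float(s["clock"]),2),"turn",rv.round(4),"shift after turn",(Rt.T@d).round(4),"before",(R0.T@d).round(4),"F",np.round(s["force"],1))
E
python3 - <<'E'
from h import *
im=arm.get_image("wrist");T=np.load("w4.npz")["T"]
n=np.array([-.2566,-.0149,.9664]);n/=np.linalg.norm(n);d=-.042*n[2]
piv=ray(T,im,338.7,128.9,n,d+.005);but=ray(T,im,246.5,125.7,n,d+.0105)
Rt,bx=frame(n,np.radians(3.3));v=piv-but
print("piv",piv.round(4),"but",but.round(4),"along bx,by,n",(v@np.c_[bx,np.cross(n,bx),n]).round(4))
print("z-map piv",np.load("w4.npz")["c"][129,338].round(4),np.load("w4.npz")["c"][126,246].round(4))
np.savez("tgt.npz",piv=piv,but=but,R=Rt,bx=bx,n=n)
delta(piv+bx*.014+n*.025,Rt)
E
```

```text
piv [ 0.4625 -0.2617  0.0819] but [ 0.4664 -0.3513  0.0873] along bx,by,n [-0.0002  0.0897 -0.0055]
z-map piv [ 0.4627 -0.2623  0.0816] [ 0.4668 -0.3521  0.0858]
t 3.98 turn [ 0.0026 -0.2599  0.0204] shift after turn [0.089  0.0181 0.0984] before [0.0603 0.0194 0.1179] F [-0.1 -0.6  0.1]
```

The pivot-to-button distance measures 89.7 mm against the stated 90 mm. Moving to hover over the green on-half.

>>> arm_command:
  targets:
    - [[0, 0, 0, 0.001, -0.13, 0.01], [0, 0, 0, 0.001, -0.13, 0.01], [0.045, 0.018, 0, 0, 0, 0], [0.044, 0, 0, 0, 0, 0], [0, 0, 0.05, 0, 0, 0], [0, 0, 0.03, 0, 0, 0], [0, 0, 0.018, 0, 0, 0], [0, 0, 0, 0, 0, 0], [0, 0, 0, 0, 0, 0]]

```text
clock: 5.1
position: [0.4654, -0.2619, 0.129]
ee_rot: [-0.084, 2.88, 0.011]
force: [-0.4, -0.2, 1.2]
width: 0.01
gripper_force: 0.0
```

Run:
```python
from h import *
t=np.load("tgt.npz");delta(t["piv"]+t["bx"]*.014,t["R"])
```

```text
t 5.1 turn [0.0002 0.0009 0.0008] shift after turn [0.0009 0.0004 0.0258] before [0.0009 0.0004 0.0258] F [-0.4 -0.2  1.2]
```

>>> arm_command:
  targets:
    - [[0.001, 0, 0.008, 0, 0, 0], [0, 0, 0.006, 0, 0, 0], [0, 0, 0.003, 0, 0, 0], [0, 0, 0.003, 0, 0, 0], [0, 0, 0.002, 0, 0, 0], [0, 0, 0.001, 0, 0, 0], [0, 0, 0, 0, 0, 0]]

```text
clock: 5.98
position: [0.4707, -0.2612, 0.1058]
ee_rot: [-0.085, 2.88, 0.012]
force: [1.0, -0.1, 1.9]
width: 0.007
gripper_force: 0.9
```

>>> arm_command:
  targets:
    - [[0, 0, 0.001, 0, 0, 0], [0, 0, 0.001, 0, 0, 0], [0, 0, 0, 0, 0, 0]]

```text
clock: 6.35
position: [0.471, -0.2612, 0.1037]
ee_rot: [-0.085, 2.88, 0.012]
force: [1.6, 0.3, 2.9]
width: 0.002
gripper_force: 1.0
```

Run:
```python
from h import *
t=np.load("tgt.npz");delta(t["piv"]+t["bx"]*.014,t["R"])
```

```text
t 6.35 turn [0.0008 0.     0.0011] shift after turn [-0.0002  0.     -0.0002] before [-0.0002  0.     -0.0002] F [1.6 0.3 2.9]
```

>>> arm_command:
  targets:
    - [[0, 0, 0.001, 0, 0, 0], [0, 0, 0, 0, 0, 0]]

```text
clock: 6.6
position: [0.4711, -0.2612, 0.103]
ee_rot: [-0.085, 2.88, 0.012]
force: [-0.9, 0.8, 8.0]
width: 0.005
gripper_force: 4.0
```

>>> arm_command:
  targets:
    - [[0, 0, 0.001, 0, 0, 0], [0, 0, 0, 0, 0, 0]]

```text
clock: 6.85
position: [0.4712, -0.2613, 0.1028]
ee_rot: [-0.084, 2.88, 0.012]
force: [-7.3, 3.4, 20.6]
width: 0.004
gripper_force: 11.0
```

The force climbed to 20 N with no further travel, so the rocker is at its stop. I'll retreat and check it.

>>> arm_command:
  targets:
    - [[0, 0, -0.01, 0, 0, 0], [0, 0, -0.04, 0, 0, 0], [0, 0, -0.05, 0, 0, 0], [-0.045, 0, 0, 0, 0, 0], [-0.045, -0.03, 0, 0, 0, 0], [0, 0, 0, 0, 0, 0], [0, 0, 0, 0, 0, 0]]

```text
clock: 7.72
position: [0.5332, -0.2872, 0.2206]
ee_rot: [-0.084, 2.883, 0.013]
force: [0.2, 0.5, -1.0]
width: 0.004
gripper_force: 0.0
```

Run:
```python
from h import *
im=shot("wrist");p=im["pixels"];t=np.load("tgt.npz")
hsv=cv2.cvtColor(p,cv2.COLOR_RGB2HSV);H,S,V=[hsv[...,i].astype(int) for i in range(3)]
m=((H>45)&(H<85)&(S>130)&(V>60)).astype(np.uint8);n,l,st,ce=cv2.connectedComponentsWithStats(m)
c=cloud(im)
i=1+np.argmax(st[1:,4]);print(st[i]);x0,y0=st[i,:2]
q=c[l==i]-t["piv"];a=q@t["bx"];h=q@t["n"]
for b in range(-18,21,4):
    k=(a>b*1e-3)&(a<(b+4)*1e-3)
    if k.any():print(b,k.sum(),np.median(h[k]).round(4))
x0=max(x0-80,0);y0=max(y0-60,0);cv2.imwrite("pics/w5.png",cv2.resize(p[y0:y0+150,x0:x0+200][...,::-1],None,fx=3,fy=3,interpolation=cv2.INTER_CUBIC))
delta(t["but"]+t["n"]*.02,t["R"])
```

```text
[   0    0   83   78 5325]
-18 169 -0.0444
-14 98 -0.0456
-10 25 -0.047
t 7.78 turn [ 0.002  -0.0022  0.0006] shift after turn [ 0.102  -0.0603  0.0718] before [ 0.1019 -0.0604  0.0719] F [-0.5  1.1 -0.3]
```

View pics/w5.png

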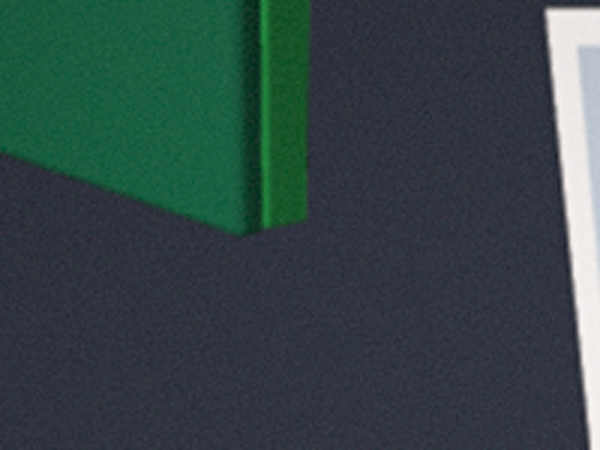

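That crop caught the slide box instead of the rocker. I'll redo the height profile near the rocker only, numerically.

```bash
cat >> h.py <<'E'
def profile(im,piv,bx,n,colour):
    p=im["pixels"];hsv=cv2.cvtColor(p,cv2.COLOR_RGB2HSV);H,S,V=[hsv[...,i].astype(int) for i in range(3)]
    q=cloud(im)-piv;a=q@bx;h=q@n;w=q@np.cross(n,bx);lo,hi=colour
    m=(abs(a)<.024)&(abs(w)<.008)&(abs(h)<.02)&(H>lo)&(H<hi)&(S>90)
    for b in range(-20,21,4):
        k=m&(a>b*1e-3)&(a<(b+4)*1e-3)
        if k.any():print(b+2,k.sum(),(np.median(h[k])*1e3).round(1))
E
python3 - <<'E'
from h import *
t=np.load("tgt.npz");im=shot("wrist");profile(im,t["piv"],t["bx"],t["n"],(45,85))
im0=dict(im);d=np.load("w4.npz");print("before")
import h
h.cloud=lambda _ : d["c"]
profile({"pixels":d["p"]},t["piv"],t["bx"],t["n"],(45,85))
E
```

```text
-18 87 5.5
-14 130 4.8
-10 118 3.1
-6 112 1.3
-2 95 0.0
2 102 -0.8
6 98 -0.7
10 81 -0.4
14 80 -0.6
18 37 -2.0
before
-18 51 -0.7
-14 65 -0.4
-10 66 -0.4
-6 63 -0.5
-2 65 -0.4
2 57 0.8
6 50 2.4
10 41 4.4
14 66 5.8
18 84 0.7
22 4 -2.7
```

The profile is mirrored, so green is fully on. Now over the red button.

>>> arm_command:
  targets:
    - [[0.05, -0.03, 0, 0, 0, 0], [0.052, -0.03, 0, 0, 0, 0], [0, 0, 0.05, 0, 0, 0], [0, 0, 0.02, 0, 0, 0], [0, 0, 0, 0, 0, 0], [0, 0, 0, 0, 0, 0]]

```text
clock: 8.57
position: [0.4573, -0.3523, 0.1285]
ee_rot: [-0.085, 2.88, 0.011]
force: [-0.6, 0.1, 0.2]
width: 0.002
gripper_force: 0.0
```

Run:
```python
from h import *
t=np.load("tgt.npz");delta(t["but"],t["R"])
```

```text
t 8.57 turn [0.0004 0.0006 0.0011] shift after turn [0.0017 0.0005 0.0232] before [0.0018 0.0005 0.0232] F [-0.6  0.1  0.2]
```

>>> arm_command:
  targets:
    - [[0.0015, 0, 0.012, 0, 0, 0], [0, 0, 0.008, 0, 0, 0], [0, 0, 0.003, 0, 0, 0], [0, 0, 0.002, 0, 0, 0], [0, 0, 0.002, 0, 0, 0], [0, 0, 0, 0, 0, 0]]

```text
clock: 9.32
position: [0.4629, -0.3516, 0.1011]
ee_rot: [-0.085, 2.881, 0.013]
force: [-2.4, 1.2, 2.8]
width: 0.007
gripper_force: 1.4
```

>>> arm_command:
  targets:
    - [[0, 0, 0.001, 0, 0, 0], [0, 0, 0.0005, 0, 0, 0], [0, 0, 0, 0, 0, 0]]

```text
clock: 9.7
position: [0.4633, -0.3516, 0.1]
ee_rot: [-0.085, 2.88, 0.012]
force: [-4.2, 2.3, 6.6]
width: 0.003
gripper_force: 4.0
```

At over 6.6 N the button is fully down. I'll press 0.5 mm further and hold for more than a second.

>>> arm_command:
  targets:
    - [[0, 0, 0.0005, 0, 0, 0], [0, 0, 0, 0, 0, 0], [0, 0, 0, 0, 0, 0], [0, 0, 0, 0, 0, 0], [0, 0, 0, 0, 0, 0], [0, 0, 0, 0, 0, 0], [0, 0, 0, 0, 0, 0], [0, 0, 0, 0, 0, 0], [0, 0, 0, 0, 0, 0], [0, 0, 0, 0, 0, 0]]

```text
clock: 10.95
position: [0.4633, -0.3516, 0.0999]
ee_rot: [-0.085, 2.88, 0.012]
force: [-6.6, 4.0, 12.6]
width: 0.005
gripper_force: 6.6
```

>>> arm_command:
  targets:
    - [[0, 0, 0, 0, 0, 0], [0, 0, 0, 0, 0, 0], [0, 0, 0, 0, 0, 0], [0, 0, 0, 0, 0, 0]]

```text
clock: 11.45
position: [0.4633, -0.3517, 0.0999]
ee_rot: [-0.085, 2.88, 0.012]
force: [-6.0, 5.2, 10.7]
width: 0.006
gripper_force: 6.6
```

>>> arm_command:
  targets:
    - [[0, 0, -0.01, 0, 0, 0], [0, 0, -0.04, 0, 0, 0], [0, 0, -0.055, 0, 0, 0], [0, 0, -0.02, 0, 0.13, 0], [-0.02, 0.04, 0, 0, 0.13, 0], [-0.055, 0.0, 0, 0, 0, 0], [-0.055, 0, 0, 0, 0, 0], [0, 0, 0, 0, 0, 0]]

```text
clock: 12.45
position: [0.5632, -0.3039, 0.222]
ee_rot: [-0.101, 3.138, 0.001]
force: [-0.9, 0.0, -0.7]
width: 0.006
gripper_force: 0.0
```

Run:
```python
from h import *
t=np.load("tgt.npz");im=shot("wrist");c=cloud(im);p=im["pixels"].astype(int)
m=(p[...,0]>150)&(p[...,1]<80)&(p[...,2]<80)&(np.linalg.norm(c-t["but"],axis=-1)<.02)
print(m.sum(),"button top height vs up (mm)",np.median((c[m]-t["but"])@t["n"])*1e3)
d=np.load("w4.npz");m=(d["p"][...,0]>150)&(d["p"][...,1]<80)&(np.linalg.norm(d["c"]-t["but"],axis=-1)<.02)
print("before",np.median((d["c"][m]-t["but"])@t["n"])*1e3)
profile(im,t["piv"],t["bx"],t["n"],(45,85))
# for going on to the blue box
delta(np.array([.68,.015,.22]),frame(np.array([0,0,1.]),np.radians(0))[0])
```

```text
645 button top height vs up (mm) -0.4900753399770251
before -0.6398771510557673
-18 43 6.0
-14 101 5.0
-10 96 3.3
-6 97 1.7
-2 90 -0.2
2 81 -0.4
6 72 -0.5
10 62 -0.6
14 70 -0.7
18 44 -1.3
t 12.5 turn [0.0002 0.     0.0616] shift after turn [-0.1195  0.3203 -0.0168] before [-0.139   0.3123 -0.0168] F [-0.5 -0.6 -0.8]
```

The button was held for about 1.7 s and is back up. Now to the camera box.

>>> arm_command:
  targets:
    - [[-0.02, 0.05, -0.017, 0, 0, 0.03], [-0.02, 0.055, 0, 0, 0, 0.03], [-0.02, 0.055, 0, 0, 0, 0], [-0.02, 0.055, 0, 0, 0, 0], [-0.02, 0.055, 0, 0, 0, 0], [-0.02, 0.05, 0, 0, 0, 0], [0, 0, 0, 0, 0, 0], [0, 0, 0, 0, 0, 0]]

```text
clock: 13.5
position: [0.6738, 0.0139, 0.2401]
ee_rot: [-0.003, -3.141, 0.001]
force: [0.3, -0.6, 0.6]
width: 0.004
gripper_force: 0.0
```

Run:
```python
from h import *
im=shot("wrist");p=im["pixels"];c=cloud(im);np.savez("w6.npz",c=c,p=p,T=im["T"])
print(arm.observe()["clock"],arm.observe()["position"])
hsv=cv2.cvtColor(p,cv2.COLOR_RGB2HSV);H,S,V=[hsv[...,i].astype(int) for i in range(3)]
near=(abs(c[...,0]-.61)<.1)&(abs(c[...,1]-.015)<.06)
m=near&(H>100)&(H<130)&(S>130)&(V>60)
ys,xs=np.where(m);print("blue px",xs.min(),xs.max(),ys.min(),ys.max())
P=c[m];r=cv2.minAreaRect((P[:,:2]*1000).astype(np.float32));print(r,P.mean(0))
m=near&(abs(c[...,2]-.04)<.004);P=c[m];ys,xs=np.where(m);print("top px",xs.min(),xs.max(),ys.min(),ys.max(),cv2.minAreaRect((P[:,:2]*1000).astype(np.float32)),np.median(P[:,2]))
x0,y0=xs.min()-30,max(ys.min()-20,0);print(x0,y0)
cv2.imwrite("pics/w6.png",cv2.resize(p[y0:y0+180,x0:x0+180][...,::-1],None,fx=3,fy=3,interpolation=cv2.INTER_CUBIC))
```

```text
13.55 [0.67376093 0.01303662 0.24022051]
blue px 136 332 80 305
((621.5880737304688, 16.320533752441406), (23.55839729309082, 37.99074935913086), 89.84178161621094) [0.62084149 0.0161523  0.05063008]
top px 291 355 56 182 ((604.9149169921875, 16.166004180908203), (67.37300109863281, 134.33438110351562), 88.61711120605469) 0.040250462510992485
261 36
```

View pics/w6.png

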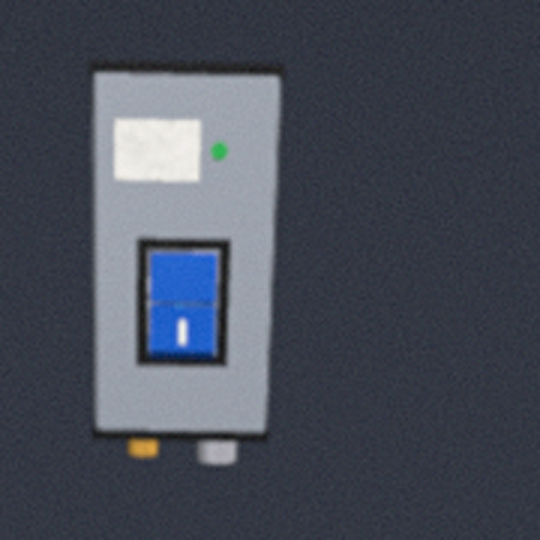

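The camera box has its blue rocker fold at full-image pixel (321.7,136.7), with the white bar on the +x half.

Run:
```python
from h import *
im=arm.get_image("wrist");T=np.load("w6.npz")["T"];n=np.array([0,0,1.])
piv=ray(T,im,321.7,136.7,n,.0452);Rt,bx=frame(n,np.radians(-1));print(piv)
np.savez("tgt2.npz",piv=piv,R=Rt,bx=bx,n=n)
profile(im|{"T":T},piv,bx,n,(100,130))
delta(piv+bx*.014+n*.025,Rt)
```

```text
[0.62028402 0.01640732 0.0452    ]
-18 30 0.2
-14 60 -0.3
-10 59 -0.2
-6 48 -0.2
-2 56 -0.2
2 57 0.5
6 49 2.1
10 44 4.0
14 41 6.1
18 38 3.8
22 14 -2.3
t 13.6 turn [-0.0005  0.0002  0.0135] shift after turn [0.0396 0.0026 0.1511] before [0.0396 0.0032 0.1511] F [-0.3 -0.4 -0.4]
```

>>> arm_command:
  targets:
    - [[0.02, 0.003, 0.03, 0, 0, 0.013], [0.0195, 0, 0.05, 0, 0, 0], [0, 0, 0.04, 0, 0, 0], [0, 0, 0.02, 0, 0, 0], [0, 0, 0.01, 0, 0, 0], [0, 0, 0, 0, 0, 0], [0, 0, 0, 0, 0, 0]]

```text
clock: 14.48
position: [0.6355, 0.0185, 0.091]
ee_rot: [0.023, 3.14, 0.001]
force: [0.5, -0.2, 1.0]
width: 0.004
gripper_force: 0.0
```

Run:
```python
from h import *
t=np.load("tgt2.npz");delta(t["piv"]+t["bx"]*.014,t["R"])
```

```text
t 14.47 turn [0.0007 0.0017 0.003 ] shift after turn [ 0.0012 -0.0023  0.0268] before [ 0.0013 -0.0023  0.0268] F [ 0.5 -0.2  1. ]
```

>>> arm_command:
  targets:
    - [[0.001, -0.002, 0.008, 0, 0, 0], [0, 0, 0.007, 0, 0, 0], [0, 0, 0.003, 0, 0, 0], [0, 0, 0.003, 0, 0, 0], [0, 0, 0.002, 0, 0, 0], [0, 0, 0.002, 0, 0, 0], [0, 0, 0.001, 0, 0, 0], [0, 0, 0, 0, 0, 0]]

```text
clock: 15.48
position: [0.6345, 0.0169, 0.0644]
ee_rot: [0.022, 3.14, 0.001]
force: [1.2, -0.2, 5.3]
width: 0.004
gripper_force: 2.3
```

>>> arm_command:
  targets:
    - [[0, 0, 0.001, 0, 0, 0], [0, 0, 0, 0, 0, 0]]

```text
clock: 15.72
position: [0.6345, 0.0169, 0.0642]
ee_rot: [0.022, 3.14, 0.002]
force: [-0.4, -1.0, 14.5]
width: 0.004
gripper_force: 6.7
```

At 14.5 N with no travel it is at the stop. Retreating and checking everything.

>>> arm_command:
  targets:
    - [[0, 0, -0.01, 0, 0, 0], [0, 0, -0.04, 0, 0, 0], [0, 0, -0.055, 0, 0, 0], [0, 0, -0.05, 0, 0, 0], [-0.04, 0, -0.02, 0, 0, 0], [0, 0, 0, 0, 0, 0], [0, 0, 0, 0, 0, 0]]

```text
clock: 16.6
position: [0.6725, 0.0162, 0.2366]
ee_rot: [-0.022, -3.139, -0.001]
force: [-0.3, -1.1, -0.5]
width: 0.003
gripper_force: 0.0
```

Run:
```python
from h import *
t=np.load("tgt2.npz");im=shot("wrist");profile(im,t["piv"],t["bx"],t["n"],(100,130));c=cloud(im)
m=(abs(c[...,0]-.61)<.1)&(abs(c[...,1]-.015)<.06)&(abs(c[...,2]-.04)<.004)
print(cv2.minAreaRect((c[m][:,:2]*1000).astype(np.float32)),arm.observe()["clock"])
shot("scene","pics/s9.png")
a=cv2.imread("pics/scene0.png").astype(int);b=cv2.imread("pics/s9.png").astype(int);d=(abs(a-b).max(-1)>60).astype(np.uint8)
n,l,st,ce=cv2.connectedComponentsWithStats(d);print([list(map(int,s)) for s in st[1:] if s[4]>8])
```

```text
-18 60 4.3
-14 60 5.7
-10 60 4.0
-6 44 2.1
-2 60 0.5
2 58 -0.2
6 44 -0.0
10 47 -0.2
14 49 -0.1
18 30 -1.1
((604.705078125, 16.15277099609375), (67.68497467041016, 134.1549530029297), 88.97857666015625) 16.65
[[281, 0, 36, 64, 1034], [347, 0, 5, 8, 15], [327, 0, 57, 107, 4053], [459, 0, 37, 83, 1354], [496, 0, 14, 19, 150], [488, 22, 10, 37, 106], [314, 25, 12, 51, 372], [485, 61, 3, 5, 10], [458, 63, 4, 9, 19], [271, 66, 9, 46, 156], [299, 72, 9, 7, 17], [443, 74, 32, 19, 286], [464, 74, 7, 4, 23], [313, 79, 7, 29, 138], [480, 78, 22, 20, 252], [480, 94, 8, 16, 65], [449, 96, 5, 12, 49], [327, 134, 42, 41, 777], [379, 158, 5, 5, 10], [382, 175, 7, 11, 44], [340, 177, 13, 3, 15], [315, 183, 6, 11, 49], [354, 183, 9, 5, 33], [341, 188, 14, 17, 149], [234, 205, 7, 2, 11]]
```

```bash
python3 -c "
from cell import arm
print(arm.sign_off())"
```

```text
the job is handed in; nothing more can be done
None
```

The job is handed in at about 17 s: green is on, red was held fully down for about 1.7 s and came back up, and only then was blue pressed on; the camera box stayed put to within measurement error, and the warmer was not touched.

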